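# Clamp the mug in the press

### The job

On the twin mug press, push the handled white mug that stands in front of one cradle back along the plate until it is fully home against the back of that cradle, without lifting it or tipping it over. Then flip that cradle's toggle lever over to the right, past its centre, so that it snaps into the clamped position. Use the fingers only to push, leave the other cradle's lever open, and do not move the tumbler or the other things about.

Things in the scene. Friction and masses are not known exactly. Their poses are not given: they have to be found in the camera images.
- press: twin mug press, fixed: red base plate 300 (x) by 360 (y) by 12 mm, origin at the centre of its underside; +x points from the cradles' open fronts (robot's side) to their backs, +y to the left, z up. At y = +100 and -100 mm stand two aluminium half-round cradles, 75 mm high over the plate. Behind each is a block with a toggle lever; at x = 100 to 145 mm a grey controller 57 mm high
- mug_mid (a point): middle of the white ceramic mug to be clamped, 82 mm in diameter, 95 mm high, about 0.33 kg, standing loose on the plate in front of the left or the right cradle, 35 to 75 mm short of home; on its axis, 47.5 mm over the plate. Its handle lies at the mug's own +y, sticks out about 35 mm and points to the press's front (-x), up to 15 degrees off
- home_left (a point): point on the plate's top where the mug's axis stands when fully home in the left cradle, its wall against the cradle's back. The cradle is open to press -x, inner radius 42.5 mm, with two flared hinged jaws at its mouth (mouth about 128 mm wide between the jaw tips, 16 mm ahead of this point)
- home_right (a point): the same for the right cradle
- lever_left (a joint): toggle lever of the left cradle, rad: 0 = open, leaning 34 degrees to the left (press +y); 0.6 = upright dead centre; 1.2 = clamped, leaning 34 degrees to the right. Sprung over centre: it resists (0.3 N m at the open stop, 3 to 6 N at the lever), less and less up to dead centre, then snaps to the other stop by itself. The cradle's two front jaws close with it
- lever_right (a joint): toggle lever of the right cradle, rad: 0 = open, leaning 34 degrees to the left (press +y); 0.6 = upright dead centre; 1.2 = clamped, leaning 34 degrees to the right. Sprung over centre: it resists (0.3 N m at the open stop, 3 to 6 N at the lever), less and less up to dead centre, then snaps to the other stop by itself. The cradle's two front jaws close with it
- lever_left_pivot (a point): pivot of the left lever: 82 mm behind home_left (press +x), 72 mm over the table; the pivot axis runs along press x. The lever is a 12 mm steel rod with a black grip 22 mm thick from 67 to 121 mm from the pivot
- lever_right_pivot (a point): the same for the right lever
- lever_left_knob (a point): middle of the left lever's black grip, 94 mm from the pivot (150 mm over the table at either stop, 166 mm at dead centre)
- lever_right_knob (a point): the same for the right lever
- tumbler: steel tumbler without handle, 72 mm in diameter, 125 mm high, standing in front of the other cradle, origin at the centre of its underside: leave alone
- tape_roll: small roll of tape lying on the plate between the cradles, 44 mm in diameter, 18 mm high, origin under its centre: leave alone
- spare_mug: spare white mug on the table left of the press, same size, origin under its centre: leave alone
- spare_mug2: spare white mug on the table right of the press, same size, origin under its centre: leave alone
- spray_can: pale metal spray can, 58 mm in diameter, 190 mm high, on the table to the left, origin under its centre: leave alone
- tape_dispenser: black tape dispenser 150 by 55 by 85 mm on the table to the right, origin under its centre: leave alone
- screwdriver: screwdriver lying on the table at the near left: leave alone
- mug: the same mug, origin at the centre of its underside; its own z points up

How it is judged:
By the outcome, as a careful person would: the job done as asked, in the order asked, and still so for the second after the job is handed in, with the robot touching nothing.
It also fails if it takes over 58 s, if anything falls off the work surface, if the arm or the gripper's body presses on something with over 40 N, if the wrist force passes 120 N, or if a joint passes its speed limit or range.

### The arm

A 7-joint arm with a two-finger parallel gripper is mounted at the origin on the work surface. World frame = base frame: x ahead of the robot, y to its left, z up, the work surface at z = 0. Lengths are in m, angles in degrees, forces in N, time in s.
With the tool pointing down it reaches from about 0.425 to 0.925 m from the base axis. Payload 6.8 kg.
Tool frame: the origin (TCP) lies midway between the tips of the shut fingers; the grasp point (between the pads) lies 19 mm behind it; z points along the fingers, y is the line along which they close (so a half turn about z gives the same grasp; the last joint's range is limited). The gripper opens to 88 mm and grips with 3 to 60 N. Pads are 20 mm wide; open, the fingers measure 115 mm over their backs; the gripper's body (75 mm by 178 mm) begins 61 mm behind the grasp point.
Start: joints at [66.629, 27.33, 1.283, 89.118, -0.659, 63.558, -4.761], TCP at [0.199, -0.645, 0.223] pointing down, gripper open.
Joint ranges: [-169.35, 169.35], [-19.33, 120.38], [-80.79, 83.38], [13.8, 139.57], [-78.32, 258.32], [9.67, 109.79], [-169.56, 169.56]. Speed limits (degrees/s): [136.94, 136.94, 180, 180, 180, 180, 180].

### API

Orientations are given as a 3x3 rotation matrix whose columns are the frame's x, y, z axes.
In Python, from rig import arm, optics gives the robot as it stands.
- The arm moves only by the tool send_rows, never from a script. Its argument "steps" is a list that holds one entry, the list of rows, each a list of 7 numbers: the shift along the tool's x, y, z in cm, then the turn, a rotation vector about the tool's x, y, z in degrees, then the opening in per cent of the stroke, from 0 (shut) to 100 (fully open). In form: [[[dx, dy, dz, wx, wy, wz, hand], ...]]. A call has 1 to 12 rows; each row shifts and turns the commanded pose from where the row before left it, along the tool's axes as they then stand; what a row does not reach is not made up. A row lasts 1/8 s, in which the tool goes at most 62.5 mm and 10.7 degrees, less where a joint would pass 70% of its speed; a pose out of reach is approached as far as the arm can. A call with a gripper value outside its range is refused whole. The fingers move at their own pace and stop on an object; "force" is the grip in N (left out, the last holds). Time passes only in rows, so rows that do not move let the fingers close. It gives the time, the measured TCP pose, the force, the opening and the grip force at its end, in the units of the state.
- arm.get_obs(): the state, without advancing time (a new reading comes with each control period).
- optics.get_image(name): name is "scene" or "top" or "wrist"; returns the picture (420x560x3 uint8, red, green, blue); there is no depth.
- optics.camera_info(name): a dict with "vertical_fov" (degrees; the focal length in pixels is half the picture's height over the tangent of half this angle, whatever the lens; pixels are square), "cx", "cy" (the principal point, pixels), "k1" (the pictures are not rectified: a ray, as slopes to the right and down, at radius r is drawn at 1 + k1 r^2 times it, then the intrinsics apply), "T" (4x4, takes a point from camera to world coordinates); the wrist camera has in their place "hand_eye" (4x4, takes a point from camera to tool coordinates, whose origin is the TCP and whose axes are the flange's). Camera axes: x right, y down, z forward; pixel columns grow to the right and rows downward; lengths in m; the calibration is good to about 2 mm. A picture is of the moment at which its call begins: read the wrist's pose just before it. camera_info takes no time and is no camera call.
- arm.job_done(): hands the job in; it is judged then, once.
The state is a dict: "time_s": time; "q": joint angles; "joint_velocities": joint speeds; "joint_efforts": joint torques, N m; "position": TCP position; "ee_rot": TCP orientation; "wrist_force": force on the tool from outside, world axes, zero at the start; "wrist_torque": the same for the moment, N m; "finger_gap": opening from 0.0 (shut) to 1.0 (fully open); "gripper_force": force on a finger pad.
Only numpy, scipy, OpenCV 4.12 (cv2) and the standard library are available. Lean on these libraries where they do the work, as an engineer would, in place of code of your own. Each camera call takes 0.05 s, during which the arm holds its last target. There are 200 camera calls.

## Working session

There is one attempt and no reset: what is moved stays moved. The work goes in short steps, Python scripts to look and compute and a tool call to move; the robot and the scene stay as the last step left them, time stands still between calls to the robot, and variables do not carry over. Pictures are saved under pics/ and viewed, at most 10 in all, crops included, and the job is handed in when it is done.

Besides the shell and the picture viewer there is one more tool, called after "Emit:" in YAML: its name, and indented under it one key for each argument. send_rows: Moves the arm, as the interface text tells. Its arguments: {"type":"object","properties":{"steps":{"type":"array"},"force":{"type":"number"}},"required":["steps"]}

```bash
mkdir -p pics; cat > h.py <<'E'
import numpy as np, cv2
from rig import arm, optics
def ray(ci,uv,T=None):
    f=210/np.tan(np.radians(ci["vertical_fov"]/2))
    K=np.array([[f,0,ci["cx"]],[0,f,ci["cy"]],[0,0,1]]);d=np.array([ci["k1"],0,0,0,0.])
    p=cv2.undistortPoints(np.array([[uv]],float),K,d)[0,0]
    T=ci["T"] if T is None else T; T=np.array(T)
    return T[:3,3],T[:3,:3]@np.array([p[0],p[1],1])
def onplane(ci,uv,z,T=None):
    o,d=ray(ci,uv,T); return o+d*(z-o[2])/d[2]
def proj(ci,P,T=None):
    f=210/np.tan(np.radians(ci["vertical_fov"]/2))
    T=np.array(ci["T"] if T is None else T); q=np.linalg.inv(T)@np.r_[P,1]
    s=q[:2]/q[2]; s=s*(1+ci["k1"]*(s@s)); return s*f+[ci["cx"],ci["cy"]]
def snap(n,fn):
    im=optics.get_image(n); cv2.imwrite(fn,im[:,:,::-1]); return im
E
python3 - <<'E'
from h import *
for n in("scene","top"):
    snap(n,f"pics/{n}0.png"); ci=optics.camera_info(n); print(n,ci)
print(arm.get_obs())
a=[cv2.imread(f"pics/{n}0.png") for n in("top",)]
cv2.imwrite("pics/topbig.png",cv2.resize(a[0],(800,600)))
b=cv2.imread("pics/scene0.png");cv2.imwrite("pics/scenebig.png",cv2.resize(b,(800,600)))
E
```

```text
scene {'vertical_fov': 57.31199198754383, 'cx': 277.75654175972437, 'cy': 209.97500403535042, 'k1': -0.0326495539031129, 'T': array([[-0.36748709,  0.61925315, -0.69388671,  1.1304656 ],
       [ 0.92986898,  0.23082324, -0.2864687 ,  0.24011132],
       [-0.01723147, -0.75049728, -0.66064886,  0.72007963],
       [ 0.        ,  0.        ,  0.        ,  1.        ]])}
top {'vertical_fov': 54.49631298496726, 'cx': 279.1394708602738, 'cy': 206.55543128081703, 'k1': -0.10948571326765744, 'T': array([[-0.02781561, -0.98476916,  0.17162747,  0.28889306],
       [-0.99949246,  0.03006636,  0.0105282 , -0.00784923],
       [-0.01552806, -0.17124752, -0.98510566,  1.37519274],
       [ 0.        ,  0.        ,  0.        ,  1.        ]])}
{'time_s': 0.1, 'q': array([66.62863228, 27.37089515,  1.2830057 , 89.17167511, -0.65957991,
       63.55781161, -4.76077314]), 'joint_velocities': array([ 0.05326974, -0.06046781, -0.05024883, -0.14550302, -0.06914051,
       -0.04650413,  0.00232587]), 'joint_efforts': array([ 4.13118774e-03, -5.84086776e+01,  1.53999399e+00, -2.73310894e+01,
       -5.42183197e-02,  1.31277673e-02,  5.71274450e-05]), 'position': array([ 0.19915554, -0.64438773,  0.22178899]), 'ee_rot': array([[ 9.55399494e-01,  2.95315838e-01, -6.01935749e-04],
       [ 2.95316423e-01, -9.55398314e-01,  1.50744060e-03],
       [-1.29917314e-04, -1.61796950e-03, -9.99998683e-01]]), 'wrist_force': array([-0.07672274,  0.56012612, -0.02607268]), 'wrist_torque': array([0.04374758, 0.03959116, 0.02375174]), 'gripper_force': 0.0, 'finger_gap': 0.9973926059308812}
```

View pics/topbig.png

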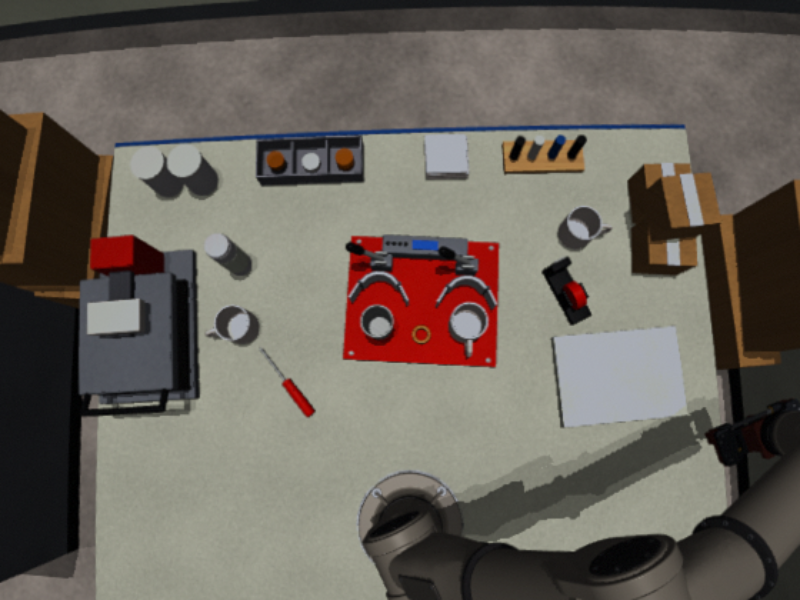

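View pics/scenebig.png

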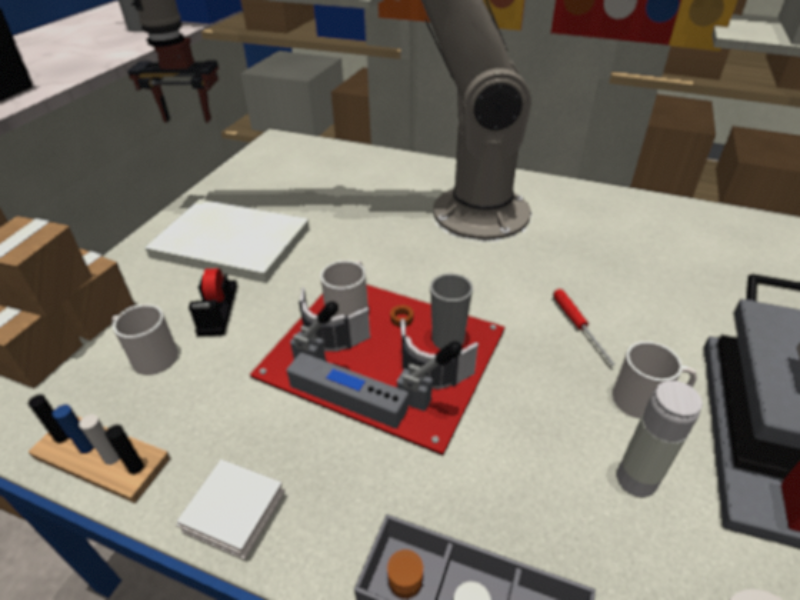

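The mug stands in front of the right cradle (top view, 800 px scale: rim at (468,320), handle pointing to the front at (468,347)). The tumbler is in front of the left cradle at (377,320), and both levers lean left.

```bash
python3 - <<'E'
from h import *
ci=optics.camera_info("top"); im=cv2.imread("pics/top0.png")
hsv=cv2.cvtColor(im,cv2.COLOR_BGR2HSV)
m=((cv2.inRange(hsv,(0,150,90),(8,255,255))|cv2.inRange(hsv,(172,150,90),(180,255,255))))
m[:150]=0;m[265:]=0;m[:,:235]=0;m[:,360:]=0
c=max(cv2.findContours(m,0,2)[0],key=cv2.contourArea)
pts=cv2.convexHull(np.vstack([k for k in cv2.findContours(m,0,2)[0] if cv2.contourArea(k)>20]))
q=cv2.minAreaRect(np.array([onplane(ci,p[0],.012)[:2]*1000 for p in pts],np.float32)); print("plate",q)
corn=cv2.boxPoints(q)/1000; print(corn)
# mug: bright unsaturated within the plate area around (328,225)
s=cv2.inRange(hsv,(0,0,70),(180,90,255)); r=np.zeros_like(s); r[205:255,305:350]=255; s&=r
k=max(cv2.findContours(s,0,2)[0],key=cv2.contourArea)
P=np.array([onplane(ci,p[0],.107)[:2]*1000 for p in k]); print("mug bbox",P.min(0),P.max(0))
cv2.imwrite("pics/crop.png",cv2.resize(im[155:265,235:360],(800,704)[:2] if 0 else (680,598),interpolation=cv2.INTER_CUBIC))
E
```

```text
plate ((514.166015625, -47.272064208984375), (356.87957763671875, 297.7664794921875), 85.3824691772461)
[[ 0.35140088 -0.213147  ]
 [ 0.6482009  -0.23711838]
 [ 0.67693114  0.11860287]
 [ 0.3801311   0.14257425]]
mug bbox [ 371.55487214 -186.93965224] [ 488.13684289 -104.79007255]
```

View pics/crop.png

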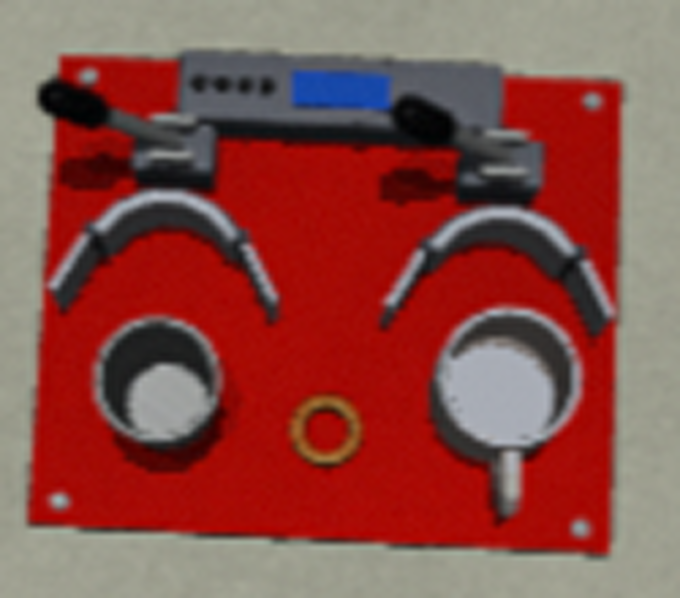

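The plate is at (0.514, −0.047) with yaw −4.6°, and its measured size of 357×298 mm fits the given 360×300. The mug axis is near (0.447, −0.146) and the handle points almost straight to the front. I'll go above the mug for a close look.

Emit:
send_rows:
  steps:
    - [[0,0,0,0,0,7.3,63],[0,0,0,0,0,7.3,63],[1.8,-5.2,0,0,0,7.2,63],[1.8,-5.2,0,0,0,0,63],[1.8,-5.2,0,0,0,0,63],[1.8,-5.2,0,0,0,0,63],[1.8,-5.2,0,0,0,0,63],[1.8,-5.2,0,0,0,0,63],[1.8,-5.2,0,0,0,0,63],[1.8,-5.2,0,0,0,0,63],[1.8,-5.2,0,0,0,0,63],[1.8,-5.2,0,0,0,0,63]]

```text
time_s: 1.6
position: [0.4145, -0.137, 0.2226]
ee_rot: [[0.997, -0.081, 0.0], [-0.081, -0.997, -0.0], [0.0, 0.0, -1.0]]
wrist_force: [0.9, -0.7, -0.5]
finger_gap: 0.628
gripper_force: 0.0
```

```bash
python3 - <<'E'
from h import *
o=arm.get_obs(); snap("wrist","pics/w1.png"); ci=optics.camera_info("wrist")
T=np.eye(4);T[:3,:3]=o["ee_rot"];T[:3,3]=o["position"];T=T@np.array(ci["hand_eye"])
np.save("T1.npy",T); print(o["position"],o["ee_rot"].round(3),o["finger_gap"],T.round(3),o["wrist_force"])
ct=optics.camera_info("top")
for n,uv,z in(("cradle back inner",(235+505/5.44,155+213/5.44),.087),("block",(235+500/5.44,155+155/5.44),.072),("knob",(235+410/5.44,155+112/5.44),.15)):
    print(n,onplane(ct,uv,z).round(4))
E
```

```text
[ 0.4144529  -0.13703752  0.22264685] [[ 0.997 -0.081  0.   ]
 [-0.081 -0.997 -0.   ]
 [ 0.     0.    -1.   ]] 0.6278535417666167 [[-0.081 -0.96  -0.268  0.488]
 [-0.997  0.078  0.021 -0.142]
 [ 0.001  0.269 -0.963  0.385]
 [ 0.     0.     0.     1.   ]] [ 0.9460965  -0.67162858 -0.54252182]
cradle back inner [ 0.5491 -0.1521  0.087 ]
block [ 0.5878 -0.1525  0.072 ]
knob [ 0.5965 -0.094   0.15  ]
```

View pics/w1.png

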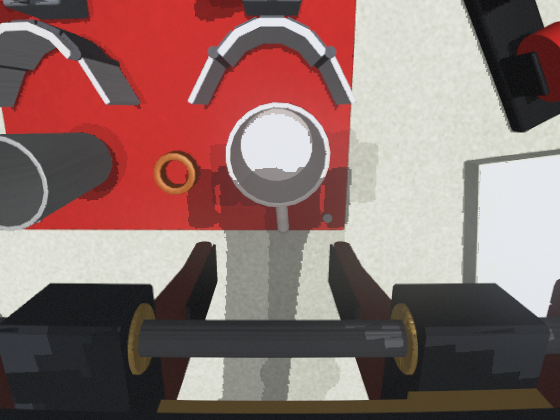

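The wrist view shows the mug's rim centred at (278,156) with its edges at x 227 and 329 and y 103. The handle reaches to (283,230), and the cradle's top back inner edge is near (271,27).

```bash
python3 - <<'E'
from h import *
ci=optics.camera_info("wrist");T=np.load("T1.npy")
c=np.array([.514,-.0473]);X=np.array([.9968,-.0805]);Y=np.array([.0805,.9968])
for n,uv,z in(("rimL",(227,156),.107),("rimR",(329,156),.107),("rimback",(279,103),.107),("rimfront",(278,209),.107),("handletip",(283,229),.065),("cradinner",(271,28),.087),("jawL",(192,102),.087),("jawR",(351,102),.087),("plate front right",(346,229),.012)):
    p=onplane(ci,uv,z,T); d=p[:2]-c; print(n,p.round(4),"press",(d@X).round(4),(d@Y).round(4))
E
```

```text
rimL [ 0.4546 -0.1042  0.107 ] press -0.0547 -0.0615
rimR [ 0.4482 -0.1832  0.107 ] press -0.0547 -0.1408
rimback [ 0.4909 -0.1475  0.107 ] press -0.015 -0.1017
rimfront [ 0.4087 -0.1404  0.107 ] press -0.0975 -0.1013
handletip [ 0.3768 -0.1434  0.065 ] press -0.129 -0.1068
cradinner [ 0.5471 -0.146   0.087 ] press 0.0409 -0.0957
jawL [ 0.4977 -0.0783  0.087 ] press -0.0138 -0.0322
jawR [ 0.4874 -0.2056  0.087 ] press -0.0138 -0.1599
plate front right [ 0.3528 -0.2129  0.012 ] press -0.1474 -0.178
```

Emit:
send_rows:
  steps:
    - [[-1.3,0.2,0,0,0,0,63],[0,0,4,0,0,0,63],[0,0,0,0,0,0,63],[0,0,0,0,0,0,63]]

```text
time_s: 2.15
position: [0.4009, -0.1405, 0.1834]
ee_rot: [[0.997, -0.082, 0.0], [-0.082, -0.997, -0.0], [0.0, 0.0, -1.0]]
wrist_force: [0.4, -0.5, 0.2]
finger_gap: 0.631
gripper_force: 0.0
```

Emit:
send_rows:
  steps:
    - [[0,0,3,0,0,0,63],[0,0,3,0,0,0,63],[0,0,3,0,0,0,63],[0,0,2,0,0,0,63],[0,0,2,0,0,0,63],[0,0,1,0,0,0,63],[0,0,0,0,0,0,63],[0,0,0,0,0,0,63]]

```text
time_s: 3.15
position: [0.4018, -0.14, 0.0435]
ee_rot: [[0.997, -0.081, 0.001], [-0.081, -0.997, -0.0], [0.001, 0.0, -1.0]]
wrist_force: [-0.4, -0.1, 0.0]
finger_gap: 0.628
gripper_force: 0.0
```

Emit:
send_rows:
  steps:
    - [[0.5,0,0,0,0,0,63],[0.5,0,0,0,0,0,63],[0.5,0,0,0,0,0,63],[0.5,0,0,0,0,0,63],[0.5,0,0,0,0,0,63],[0.5,0,0,0,0,0,63],[0.5,0,0,0,0,0,63],[0.5,0,0,0,0,0,63],[0.5,0,0,0,0,0,63],[0.5,0,0,0,0,0,63],[0,0,0,0,0,0,63]]

```text
time_s: 4.53
position: [0.4519, -0.1438, 0.0428]
ee_rot: [[0.997, -0.081, 0.001], [-0.081, -0.997, -0.0], [0.001, -0.0, -1.0]]
wrist_force: [-1.0, 0.4, -0.3]
finger_gap: 0.624
gripper_force: 0.0
```

```bash
python3 - <<'E'
from h import *
o=arm.get_obs(); im=snap("wrist","pics/w2.png"); s=optics.get_image("scene")
cv2.imwrite("pics/s2.png",np.hstack([cv2.resize(im[:300,120:440,::-1],(400,375)),cv2.resize(s[150:330,150:342,::-1],(400,375))]))
ci=optics.camera_info("wrist")
T=np.eye(4);T[:3,:3]=o["ee_rot"];T[:3,3]=o["position"];np.save("T2.npy",T@np.array(ci["hand_eye"]))
E
```

```text
(no output)
```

View pics/s2.png

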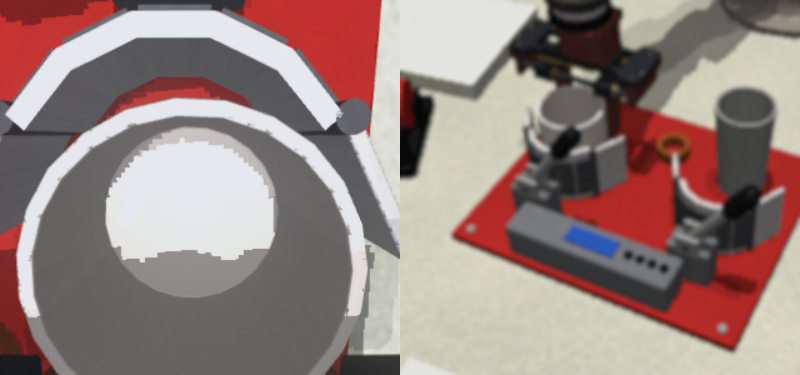

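The mug is upright and entering the cradle (rim back edge at crop (190,100), cradle inner edge at about (188,38)). I'll go on slowly and watch the force.

Emit:
send_rows:
  steps:
    - [[0.3,0,0,0,0,0,63],[0.3,0,0,0,0,0,63],[0.3,0,0,0,0,0,63],[0.2,0,0,0,0,0,63],[0.1,0,0,0,0,0,63],[0,0,0,0,0,0,63]]

```text
time_s: 5.38
position: [0.4627, -0.1446, 0.0426]
ee_rot: [[0.997, -0.081, -0.0], [-0.081, -0.997, 0.0], [-0.0, -0.0, -1.0]]
wrist_force: [-1.8, -0.5, 0.9]
finger_gap: 0.635
gripper_force: 1.3
```

Emit:
send_rows:
  steps:
    - [[0.1,0,0,0,0,0,63],[0.1,0,0,0,0,0,63],[0,0,0,0,0,0,63]]

```text
time_s: 5.75
position: [0.4629, -0.1447, 0.0424]
ee_rot: [[0.997, -0.081, -0.004], [-0.081, -0.997, 0.0], [-0.004, -0.0, -1.0]]
wrist_force: [-7.3, 1.9, 5.0]
finger_gap: 0.631
gripper_force: 4.5
```

Emit:
send_rows:
  steps:
    - [[0.1,0,0,0,0,0,63],[0.1,0,0,0,0,0,63],[0,0,0,0,0,0,63]]

```text
time_s: 6.12
position: [0.4629, -0.1447, 0.0421]
ee_rot: [[0.997, -0.081, -0.007], [-0.081, -0.997, 0.001], [-0.007, 0.0, -1.0]]
wrist_force: [-11.3, 1.6, 10.0]
finger_gap: 0.628
gripper_force: 7.7
```

Firm contact. I'll back off slightly and check that the mug is home.

Emit:
send_rows:
  steps:
    - [[-0.4,0,0,0,0,0,63],[-0.6,0,0,0,0,0,63],[0,0,0,0,0,0,63]]

```text
time_s: 6.5
position: [0.4571, -0.1443, 0.0429]
ee_rot: [[0.997, -0.081, 0.001], [-0.081, -0.997, -0.0], [0.001, 0.0, -1.0]]
wrist_force: [-1.2, -0.1, 0.2]
finger_gap: 0.634
gripper_force: 0.0
```

```bash
python3 - <<'E'
from h import *
o=arm.get_obs(); im=snap("wrist","pics/w3.png"); s=snap("scene","pics/sc3.png")
cv2.imwrite("pics/s3.png",np.hstack([cv2.resize(im[:300,120:440,::-1],(400,375)),cv2.resize(s[150:330,150:342,::-1],(400,375))]))
ci=optics.camera_info("wrist")
T=np.eye(4);T[:3,:3]=o["ee_rot"];T[:3,3]=o["position"];np.save("T3.npy",T@np.array(ci["hand_eye"]));print(o["position"],o["wrist_force"])
E
```

```text
[ 0.45713236 -0.14432638  0.04285266] [-1.2023007  -0.06704332  0.16936937]
```

View pics/s3.png

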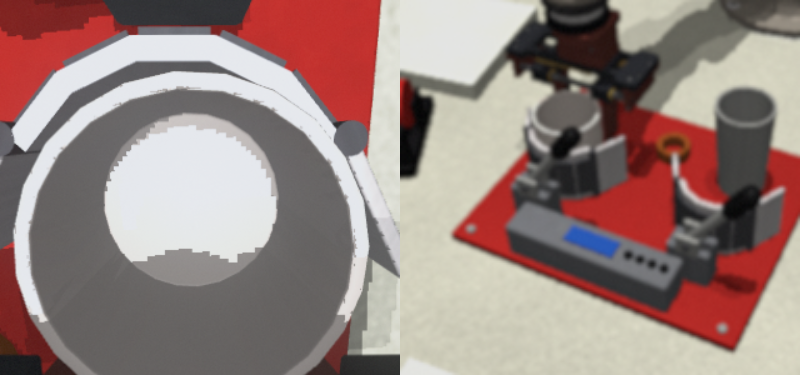

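```bash
python3 - <<'E'
from h import *
ci=optics.camera_info("wrist");T=np.load("T3.npy")
c=np.array([.514,-.0473]);X=np.array([.9968,-.0805]);Y=np.array([.0805,.9968])
for n,uv,z in(("rimback",(190,71),.107),("rimL",(14,238),.107),("rimR",(370,238),.107),("crad back inner",(188,62),.087),("cradle outer",(188,35),.087),("cradL in",(22,152),.087),("cradinR",(335,125),.087),("hinge L",(0,138),.087),("hingeR",(352,138),.087)):
    p=onplane(ci,(120+uv[0]*.8,uv[1]*.8),z,T); d=p[:2]-c; print(n,"press",(d@X).round(4),(d@Y).round(4))
E
```

```text
rimback press 0.0372 -0.1004
rimL press 0.0021 -0.0605
rimR press 0.0021 -0.1412
crad back inner press 0.0419 -0.0999
cradle outer press 0.0481 -0.0999
cradL in press 0.0204 -0.0568
cradinR press 0.0271 -0.1374
hinge L press 0.024 -0.0514
hingeR press 0.0239 -0.1421
```

The mug axis is at about (−4, −101) mm in the press frame, while the cradle's centre line is near y = −97. The mug rests on the right wall about 4 mm short of home. I'll shift the fingers 4.5 mm to the left and push again.

Emit:
send_rows:
  steps:
    - [[0,-0.45,0,0,0,0,63],[0.3,0,0,0,0,0,63],[0.3,0,0,0,0,0,63],[0.1,0,0,0,0,0,63],[0.1,0,0,0,0,0,63],[0,0,0,0,0,0,63]]

```text
time_s: 7.35
position: [0.4654, -0.1404, 0.0426]
ee_rot: [[0.997, -0.081, 0.0], [-0.081, -0.997, 0.0], [0.0, -0.0, -1.0]]
wrist_force: [-2.3, -0.6, -0.1]
finger_gap: 0.629
gripper_force: 0.8
```

Emit:
send_rows:
  steps:
    - [[0.1,0,0,0,0,0,63],[0.1,0,0,0,0,0,63],[0,0,0,0,0,0,63]]

```text
time_s: 7.72
position: [0.4668, -0.1405, 0.0426]
ee_rot: [[0.997, -0.081, -0.001], [-0.081, -0.997, 0.0], [-0.001, 0.0, -1.0]]
wrist_force: [-3.8, -0.3, 0.8]
finger_gap: 0.629
gripper_force: 1.6
```

Emit:
send_rows:
  steps:
    - [[0.1,0,0,0,0,0,63],[0.1,0,0,0,0,0,63],[0,0,0,0,0,0,63]]

```text
time_s: 8.1
position: [0.4673, -0.141, 0.0423]
ee_rot: [[0.997, -0.082, -0.003], [-0.082, -0.997, -0.0], [-0.003, 0.0, -1.0]]
wrist_force: [-6.7, -1.4, 2.4]
finger_gap: 0.631
gripper_force: 3.2
```

It went 4.4 mm further. I'll press on a little, then back off and look.

Emit:
send_rows:
  steps:
    - [[0.1,0,0,0,0,0,63],[0.1,0,0,0,0,0,63],[0.1,0,0,0,0,0,63],[0,0,0,0,0,0,63]]

```text
time_s: 8.6
position: [0.4679, -0.1418, 0.0418]
ee_rot: [[0.997, -0.083, -0.008], [-0.083, -0.997, -0.0], [-0.008, 0.001, -1.0]]
wrist_force: [-12.2, -1.9, 6.1]
finger_gap: 0.632
gripper_force: 5.7
```

Emit:
send_rows:
  steps:
    - [[-0.5,0,0,0,0,0,63],[-0.8,0,0,0,0,0,63],[0,0,0,0,0,0,63]]

```text
time_s: 8.98
position: [0.4597, -0.1397, 0.043]
ee_rot: [[0.997, -0.08, 0.001], [-0.08, -0.997, -0.0], [0.001, -0.0, -1.0]]
wrist_force: [-0.3, 0.2, -0.1]
finger_gap: 0.628
gripper_force: 0.0
```

```bash
python3 - <<'E'
from h import *
o=arm.get_obs(); im=snap("wrist","pics/w4.png"); s=snap("scene","pics/sc4.png")
cv2.imwrite("pics/s4.png",np.hstack([cv2.resize(im[:300,120:440,::-1],(400,375)),cv2.resize(s[150:330,150:342,::-1],(400,375))]))
ci=optics.camera_info("wrist")
T=np.eye(4);T[:3,:3]=o["ee_rot"];T[:3,3]=o["position"];np.save("T4.npy",T@np.array(ci["hand_eye"]));print(o["position"],o["wrist_force"])
E
```

```text
[ 0.45965067 -0.13969278  0.04298803] [-0.30108634  0.2375239  -0.05722167]
```

View pics/s4.png

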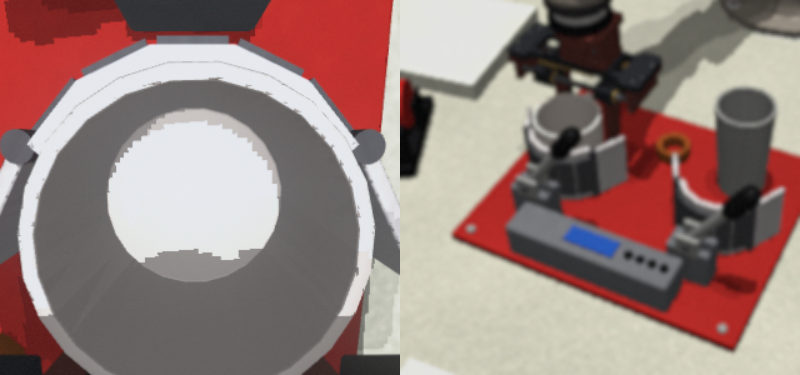

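The mug is now symmetric in the cradle, with its rim line at crop (195,62) right along the cradle's wall. A numeric check and the lever position come next.

```bash
python3 - <<'E'
from h import *
ci=optics.camera_info("wrist");T=np.load("T4.npy")
c=np.array([.514,-.0473]);X=np.array([.9968,-.0805]);Y=np.array([.0805,.9968])
for n,uv,z in(("rimback",(195,62),.107),("rimL",(20,232),.107),("rimR",(374,232),.107),("cradle outer",(192,43),.087),("hinge L",(17,146),.087),("hingeR",(368,146),.087)):
    p=onplane(ci,(120+uv[0]*.8,uv[1]*.8),z,T); d=p[:2]-c; print(n,"press",(d@X).round(4),(d@Y).round(4))
# knob by two views: black blob at crop (565,140) scene, (410,112)/5.44 top
ct=optics.camera_info("top");cs=optics.camera_info("scene")
o1,d1=ray(ct,(235+412/5.44,155+113/5.44));o2,d2=ray(cs,(150+165*192/400,150+141*180/375))
t=np.linalg.lstsq(np.c_[d1,-d2],o2-o1,rcond=None)[0];a=o1+t[0]*d1;b=o2+t[1]*d2
p=(a+b)/2;d=p[:2]-c;print("knob",p,np.linalg.norm(a-b),"press",d@X,d@Y)
E
```

```text
rimback press 0.0411 -0.0965
rimL press 0.0055 -0.0571
rimR press 0.0056 -0.1372
cradle outer press 0.0485 -0.096
hinge L press 0.024 -0.0507
hingeR press 0.0241 -0.1416
knob [ 0.59550521 -0.09552619  0.152851  ] 0.0014526313368501704 press 0.08512659723969827 -0.04151069454927335
```

The mug's rim back is at 41.1 mm against the cradle back's inner face at about 41.5 mm, so it is home. The lever knob is at press (85, −42), height 153 mm, as it must be. Next I retreat up, shut the fingers, go left of the lever and lower.

Emit:
send_rows:
  steps:
    - [[-0.5,0,0,0,0,0,63],[0,0,-2,0,0,0,63],[0,0,-4,0,0,0,63],[0,0,-4,0,0,0,63],[0,0,-4,0,0,0,63],[0,0,-4,0,0,0,63],[4.5,-3.8,0,0,0,0,0],[4.5,-3.8,0,0,0,0,0],[4.5,-3.8,0,0,0,0,0],[0,0,0,0,0,0,0],[0,0,0,0,0,0,0]]

```text
time_s: 10.45
position: [0.5973, -0.0372, 0.2221]
ee_rot: [[0.997, -0.081, -0.001], [-0.081, -0.997, -0.0], [-0.001, 0.001, -1.0]]
wrist_force: [-0.5, -0.4, 0.0]
finger_gap: 0.1
gripper_force: 0.0
```

```bash
python3 - <<'E'
from h import *
o=arm.get_obs();d=o["position"][:2]-[.514,-.0473];print(d@[.9968,-.0805],d@[.0805,.9968],o["position"],o["finger_gap"])
E
```

```text
0.08222318539546573 0.016822064387355246 [ 0.59730671 -0.03715165  0.22208818] 0.100408546268439
```

Emit:
send_rows:
  steps:
    - [[0,0,3,0,0,0,0],[0,0,3,0,0,0,0],[0,0,2.6,0,0,0,0],[0,0,0,0,0,0,0],[0,1,0,0,0,0,0],[0,1,0,0,0,0,0],[0,1,0,0,0,0,0],[0,1,0,0,0,0,0],[0,0.5,0,0,0,0,0]]

```text
time_s: 11.58
position: [0.5958, -0.081, 0.1378]
ee_rot: [[0.997, -0.08, 0.003], [-0.08, -0.997, 0.001], [0.003, -0.002, -1.0]]
wrist_force: [1.8, 4.3, 3.2]
finger_gap: 0.004
gripper_force: 2.4
```

Contact with about 4 N, as expected for the lever. I'll push on past centre.

Emit:
send_rows:
  steps:
    - [[0,0.8,0,0,0,0,0],[0,0.8,0,0,0,0,0],[0,0.8,0,0,0,0,0],[0,0.8,0,0,0,0,0],[0,0.8,0,0,0,0,0],[0,0.8,0,0,0,0,0],[0,0.8,0,0,0,0,0],[0,0.8,0,0,0,0,0],[0,0.4,0,0,0,0,0],[0,0,0,0,0,0,0]]

```text
time_s: 12.82
position: [0.5888, -0.1497, 0.1367]
ee_rot: [[0.997, -0.081, -0.0], [-0.081, -0.997, -0.0], [-0.0, 0.0, -1.0]]
wrist_force: [-0.3, 0.3, 0.1]
finger_gap: 0.007
gripper_force: 0.0
```

Emit:
send_rows:
  steps:
    - [[0,-2,0,0,0,0,0],[0,-3,0,0,0,0,0],[0,0,-4,0,0,0,0],[0,0,-5,0,0,0,0],[0,0,-5,0,0,0,0],[-4,0,-3,0,0,0,0],[-5,0,-3,0,0,0,0],[-5,0,0,0,0,0,0],[0,0,0,0,0,0,0]]

```text
time_s: 13.95
position: [0.4509, -0.0866, 0.3373]
ee_rot: [[0.997, -0.079, 0.001], [-0.079, -0.997, -0.001], [0.001, 0.001, -1.0]]
wrist_force: [0.6, 0.4, 0.4]
finger_gap: 0.009
gripper_force: 0.0
```

```bash
python3 - <<'E'
from h import *
o=arm.get_obs(); im=snap("wrist","pics/w5.png"); s=snap("scene","pics/sc5.png")
cv2.imwrite("pics/s5.png",np.hstack([cv2.resize(im[:,:,::-1],(400,300)),cv2.resize(s[150:330,130:370,::-1],(400,300))]))
print(o["position"],o["wrist_force"])
E
```

```text
[ 0.45093468 -0.08655215  0.33728509] [0.55266413 0.35811317 0.40302346]
```

View pics/s5.png

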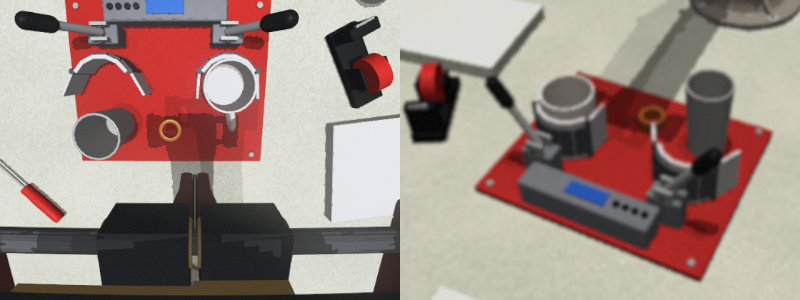

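The right lever (grip at (283,22)) leans right and is clamped, the jaws are closed on the mug at (230,88), and the left lever is still open at (35,22). The tumbler and tape are untouched.

```bash
python3 -c "
from rig import arm; print(arm.job_done())"
```

```text
the job is handed in; nothing more can be done
None
```

I pushed the white mug fully home in the right cradle and snapped that cradle's lever over to clamped; the left lever is still open, the tumbler and tape roll look untouched, and the job was handed in at about 14 s.

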